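# Latch the drip tray under the plate rack

## Task

Push the drip tray home under the plate rack until it is locked: with your fingertips hold the sprung latch plate down while you push the tray's front bar past the two latch posts, then let go so that the posts spring up behind the bar. Only press and push - do not pinch or lift anything - leave the plates and all the other things on the counter where they stand, and finish clear of everything.

Things in the scene. Friction and masses are not known exactly. Their poses are not given: they have to be found in the camera images.
- dock: Fixed bamboo base of the plate rack. Origin on the counter (z = 0) midway between the latch posts; its x axis is level and is the way the tray slides home, y across. Base sheet 5 mm thick, x -160 to 290, y -85 to 85 mm. Two steel runners, |y| 42 to 50 mm, x -102 to 288 mm, tops 34 mm up, carry the tray. Nothing on it at x below 90 mm is higher than 65 mm; plates and rack beyond reach 260 mm.
- guide_end (a point): Near end of the bamboo side guides, on the dock's middle line (y = 0) at x = 28 mm, 34 mm above the counter. The guides (65 mm high, |y| 43 to 59 mm) run from here to x = 290 mm beside the pan, with lips over it, and stop the tray's front bar when it is fully home.
- catch (a joint): Travel of the sprung latch plate, m: 0 = up (at rest), 0.014 = fully down. It moves only straight down; 4 N start it and 8.5 N hold it fully down; let go, it springs up and its two posts with it. The posts block the tray's bar unless the plate is at least 9 mm down (10 to 14 mm is good).
- post_left (a point): Middle of the top of one of the two latch posts, which are part of the latch plate: square, 10 x 10 mm, at dock x -5 to 5 mm, y = +65 mm (this one) and -65 mm. At rest the tops are 43 mm above the counter, 9 mm higher than the underside of the tray's front bar.
- latch_plate (a point): Middle of the top of the latch plate's press surface: flat level aluminium, 164 mm long (dock x -150 to 14 mm), 80 mm wide (y -40 to 40 mm), between the runners; top 30 mm above the counter at rest, 16 mm fully down. Press it anywhere along its middle line; fingertips can slide along it while holding it down. The tray's bar travels above it (4 mm gap at rest).
- tray: Loose aluminium drip tray, 0.8 kg, axes parallel to the dock's. Origin: middle of the bottom edge of the push face, the upright face of its front bar towards dock -x. Bar: x 0 to 14, y -80 to 80, z 0 to 30 mm, underside 34 mm above the counter. Pan: 100 mm wide, 22 high, to x = 260 mm. Push face starts at dock x -65 to -35 mm; locked, it is at +5 mm (just past the posts) to +14 mm (bar at guides).
- plate1: Green melamine plate, 190 mm across, 11 mm thick, standing upright in the rack (nearest the latch), origin at its centre. Leave alone.
- plate2: The middle green plate, alike. Leave alone.
- plate3: The far green plate, alike. Leave alone.
- griddle: Round aluminium griddle, 230 mm across, 14 mm high, with a black rod handle that reaches 230 mm from its centre along its -x; origin under the disc's centre. Leave alone.
- jar: Empty open glass jar, 72 mm across, 115 mm high, beside the latch plate; origin under its centre. Leave alone.
- mug: White mug, 76 mm across, 85 mm high, beside the dock; origin under its centre. Leave alone.
- brush: Yellow silicone brush lying on the counter, 200 mm long along its x, 17 mm high; origin on the counter below its handle. Leave alone.

How it is judged:
On the way, in this order (a step that is already met when the one before it is completed fails the run):
1. the fingers hold the latch plate at least 9 mm down while the tray's bar is still in front of the posts (value of joint catch above 0.009 m and contact force between the fingers and catch above 1 N and x of tray in the frame of dock below -0.019 m), for 0.1 s.
2. the plate is still down as the bar passes over the posts (value of joint catch above 0.007 m and x of tray in the frame of dock between -0.017 and 0.004 m), for 0.05 s.
At the end, for the whole second after the job is handed in: The tray's push face is 3 to 17 mm past the middle of the latch posts, the tray is at rest flat on its runners (within 3 mm), and the latch plate has sprung back up (less than 3 mm down), so the posts stand behind the bar (x of tray in the frame of dock between 0.003 and 0.017 m and value of joint catch below 0.003 m and linear speed of tray below 0.01 m/s and z of tray in the frame of dock below 0.037 m); the robot touches nothing.
It fails at once if the tray is lifted more than 7 mm off its runners (z of tray in the frame of dock above 0.041 m).
It fails at once if a plate is moved more than 20 mm or lifted (distance of any of plate1, plate2, plate3 from where it was at the start of the episode above 0.02 m).
It fails at once if the griddle, jar, mug or brush is moved more than 20 mm or lifted (distance of any of griddle, jar, mug, brush from where it was at the start of the episode above 0.02 m).
It also fails if it takes over 38 s, if anything falls off the work surface, if the arm or the gripper's body presses on something with over 40 N, if the wrist force passes 120 N, or if a joint passes its speed limit or range.

## Robot

A 6-joint arm with a two-finger parallel gripper is mounted at the origin on the work surface. World frame = base frame: x ahead of the robot, y to its left, z up, the work surface at z = 0. Lengths are in m, angles in rad, forces in N, time in s.
With the tool pointing down it reaches from about 0.3 to 0.775 m from the base axis. Payload 14.6 kg.
Tool frame: the origin (TCP) lies at the very end of the fingers, on their centre line; the grasp point (between the pads) lies 19 mm behind it; y points along the fingers, z is the direction in which the jaws open and shut, and the axes are right-handed (so a half turn about y gives the same grasp; the last joint's range is limited). The gripper opens to 94 mm and grips with 3 to 60 N. Pads are 16 mm wide; open, the fingers measure 119 mm over their backs; the gripper's body (75 mm by 177 mm) begins 78 mm behind the grasp point.
Start: joints at [-1.17, 0.3, 1.521, -0, 1.321, -0.067], TCP at [0.248, -0.491, 0.205] pointing down, gripper open.
Joint ranges: [-3.03, 3.03], [-0.79, 2.21], [0.23, 2.52], [-1.04, 4.18], [0, 3.07], [-2.55, 2.55]. Speed limits (rad/s): [2.22, 2.22, 2.57, 3.14, 3.14, 3.14].

## Interface

Orientations are given as [roll, pitch, yaw] about the fixed x, y, z axes, in that order (R = Rz(yaw) Ry(pitch) Rx(roll)).
In Python, from station import get_obs, camera, job gives the robot as it stands.
- The arm moves only by the tool step_arm, never from a script. Its argument "targets" is a list of rows, each a list of 6 numbers: the shift along the tool's x, y, z in mm, then the turn, a rotation vector about the tool's x, y, z in degrees. In form: [[dx, dy, dz, rx, ry, rz], ...]. A call has 1 to 12 rows; each row shifts and turns the commanded pose from where the row before left it, along the tool's axes as they then stand; what a row does not reach is not made up. A row lasts 1/8 s, in which the tool goes at most 62.5 mm and 10.7 degrees, less where a joint would pass 70% of its speed; a pose out of reach is approached as far as the arm can. A call is refused whole if a number of a shift passes 62.5 or a number of a turn 10.7, either way. A call with a gripper value outside its range is refused whole. "gripper" is the opening, from -1 (shut) to 1 (fully open), set as the call begins (left out, the last holds). The fingers move at their own pace and stop on an object; "squeeze" is the grip in N (left out, the last holds). Time passes only in rows, so rows that do not move let the fingers close. It gives the time, the measured TCP pose, the force and the opening at its end, in the units of the state.
- get_obs(): the state, without advancing time (a new reading comes with each control period).
- camera(name): name is "scene" or "top" or "wrist"; returns a dict with "pixels" (420x560x3 uint8, red, green, blue), "intrinsics" (3x3 intrinsics, pixels), "k1" (the pictures are not rectified: a ray, as slopes to the right and down, at radius r is drawn at 1 + k1 r^2 times it, then the intrinsics apply), "R" (3x3) and "t" (3): a world point X has camera coordinates R X + t; the wrist camera has in their place "tool_from_camera" (4x4, takes a point from camera to tool coordinates, whose origin is the TCP and whose axes are the tool frame's). Camera axes: x right, y down, z forward; pixel columns grow to the right and rows downward; lengths in m; the calibration is good to about 2 mm. A picture is of the moment at which its call begins: read the wrist's pose just before it. There is no depth.
- job.hand_in(): hands the job in, once; it reports no verdict.
The state is a dict: "time_s": time; "qpos": joint angles; "joint_vel": joint speeds; "tau": joint torques, N m; "ee_pos": TCP position; "eef_rot": TCP orientation; "force": force on the tool from outside, world axes, zero at the start; "moment": the same for the moment, N m; "grip_width": finger opening in m.
Only numpy, scipy, OpenCV 4.12 (cv2) and the standard library are available. Lean on these libraries where they do the work, as an engineer would, in place of code of your own. Each camera call takes 0.05 s, during which the arm holds its last target.

## Working session

There is one attempt and no reset: what is moved stays moved. The work goes in short steps, Python scripts to look and compute and a tool call to move; the robot and the scene stay as the last step left them, time stands still between calls to the robot, and variables do not carry over. Pictures are saved under pics/ and viewed, and the job is handed in when it is done.

Besides the shell and the picture viewer there is one more tool, called after "Call:" as a command line: name --pt "numbers of a row" for each row, then --argument value for the rest. step_arm: Moves the arm, as the interface text tells. Its arguments: {"type":"object","properties":{"targets":{"type":"array","items":{"type":"array","items":{"type":"number"}}},"gripper":{"type":"number"},"squeeze":{"type":"number"}},"required":["targets"]}

```bash
ls; mkdir -p pics; python3 - <<'E'
from station import get_obs, camera
import cv2
o=get_obs()
print(o)
for n in("scene","top","wrist"):
    c=camera(n); cv2.imwrite(f"pics/{n}0.png",c["pixels"][:,:,::-1])
    print(n,{k:(v.tolist() if hasattr(v,'tolist') else v) for k,v in c.items() if k!="pixels"})
E
```

```text
pics
{'time_s': 0.0, 'qpos': array([-1.16959424e+00,  3.00477621e-01,  1.52151479e+00,  6.24524253e-06,
        1.32072264e+00, -6.66045150e-02]), 'joint_vel': array([ 3.62090762e-04,  6.85863615e-04,  8.10756140e-05, -6.67326400e-04,
        1.17870982e-03,  1.29359885e-04]), 'tau': array([-1.50591990e-03, -5.31821108e+01, -3.52735233e+01,  7.07901525e-02,
        2.45206797e-02, -3.68955239e-05]), 'ee_pos': array([ 0.24791344, -0.4906867 ,  0.2049108 ]), 'eef_rot': array([-1.57191584e+00,  8.07377998e-05, -2.67378765e+00]), 'force': array([ 0.143023  , -0.44194595, -0.25280648]), 'moment': array([-0.00468759,  0.02991785,  0.0528318 ]), 'grip_width': 0.09410006804438986}
scene {'intrinsics': [[465.09567312472535, 0.0, 279.00075003454924], [0.0, 465.09567312472535, 211.25730338422656], [0.0, 0.0, 1.0]], 'k1': -0.06645766678214297, 'R': [[0.3043819435645308, 0.9525496507062821, -0.0008918358695567626], [0.596419912395332, -0.19131251985276582, -0.7795401258728951], [-0.7427212939792578, 0.2367460299285388, -0.6263516558474578]], 't': [-0.261465128922947, -0.23703105576827446, 1.52622
[... 223 characters left out ...]
0.0015665441466011433], [-0.9980700456678496, 0.015737618895621853, -0.06007088556091978], [0.06008808819189611, 0.0006221013416499215, -0.9981928844904494]], 't': [0.12052999865211013, 0.5620212158538973, 1.346273004202991]}
wrist {'intrinsics': [[327.9743391495372, 0.0, 280.42095131925464], [0.0, 327.9743391495372, 213.25492639462433], [0.0, 0.0, 1.0]], 'k1': 0.019936486281244333, 'tool_from_camera': [[0.0003550613100643745, 0.9731565699798959, 0.23014379034948623, -0.06596901032098029], [-3.501891025160277e-05, -0.23014379261522308, 0.9731566335869861, -0.1804567151951595], [0.9999999363525682, -0.0003535896539583033, -4.763627392426891e-05, -0.0012097721884134494], [0.0, 0.0, 0.0, 1.0]]}
```

View pics/top0.png

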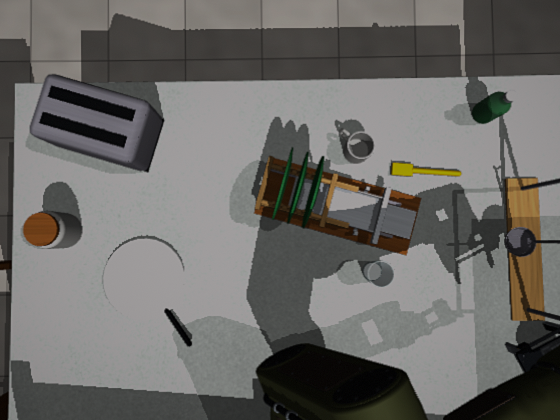

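View pics/scene0.png

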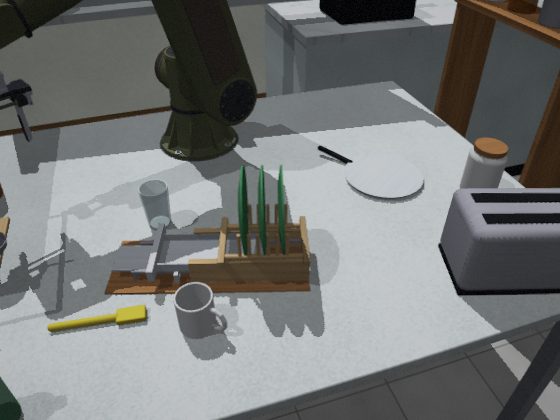

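View pics/wrist0.png

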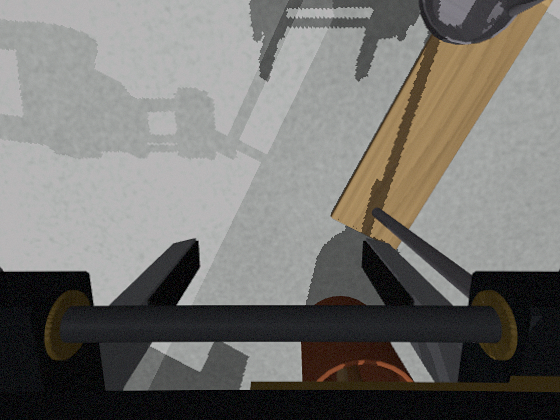

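The top view shows the dock from about (260,185) to (420,225). The latch plate is at its right end (~400,220), the bar at ~(382,215), the jar at (377,272), the mug at (357,145) and the brush at (425,170). I'll zoom in.

```bash
python3 - <<'E'
import cv2
a=cv2.imread("pics/top0.png")[110:300,240:480]; a=cv2.convertScaleAbs(a,alpha=1.5,beta=20)
cv2.imwrite("pics/topz.png",cv2.resize(a,(758,600),interpolation=cv2.INTER_CUBIC))
a=cv2.imread("pics/scene0.png")[170:350,40:330]; a=cv2.convertScaleAbs(a,alpha=1.4,beta=10)
cv2.imwrite("pics/scenez.png",cv2.resize(a,(800,497),interpolation=cv2.INTER_CUBIC))
E
```

```text
(no output)
```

View pics/topz.png

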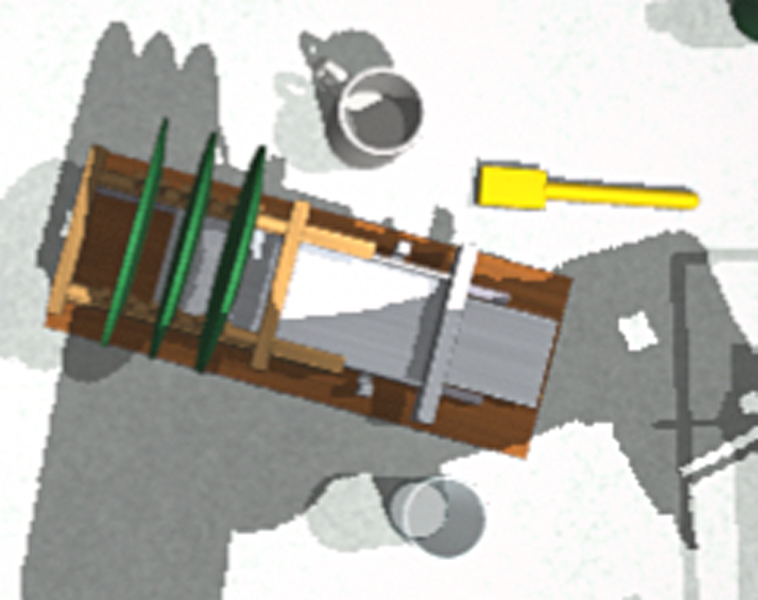

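View pics/scenez.png

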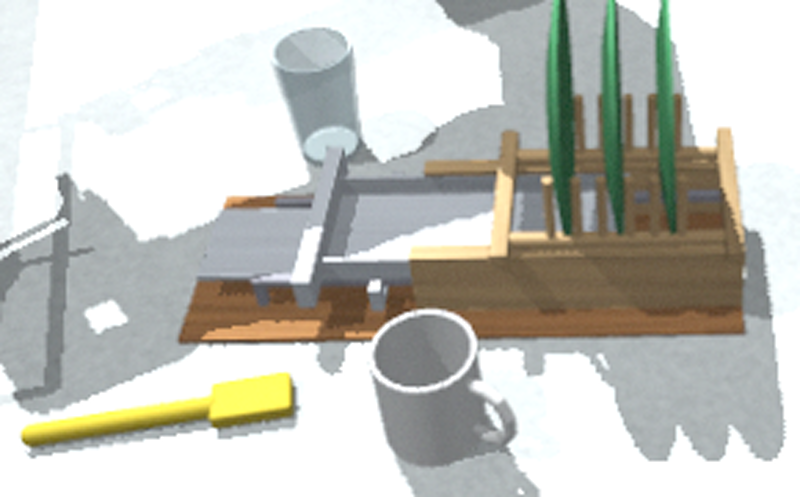

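```bash
cat > h.py <<'E'
import numpy as np, cv2
from station import get_obs, camera
from scipy.spatial.transform import Rotation as Rn
def ray(c,uv,o=None):
    K=c["intrinsics"];d=np.array([(uv[0]-K[0][2])/K[0][0],(uv[1]-K[1][2])/K[1][1]])
    s=d.copy()
    for _ in range(20): s=d/(1+c["k1"]*(s@s))
    v=np.array([s[0],s[1],1.])
    if "R" in c: R=np.array(c["R"]);return -R.T@np.array(c["t"]),R.T@v
    T=np.array(c["tool_from_camera"]);Rt=Rn.from_euler('xyz',o["eef_rot"]).as_matrix()
    return Rt@T[:3,3]+o["ee_pos"],Rt@T[:3,:3]@v
def onz(c,uv,z,o=None):
    p,v=ray(c,uv,o);return p+v*(z-p[2])/v[2]
E
python3 - <<'E'
from h import *
c=camera("top")
Z=lambda x,y:(240+(x+.5)/3.158-.5,110+(y+.5)/3.158-.5)
pts=dict(baseR_up=(572,280,.005),baseR_dn=(524,457,.005),postup=(403,247,.043),postdn=(365,386,.043),
 barU_R=(476,249,.064),barD_R=(437,424,.064),barU_L=(460,245,.064),barD_L=(417,420,.064),plateRU=(559,322,.03),plateRD=(533,407,.03),gU=(377,247,.065),gD=(343,369,.065),jar=(436,516,.0575),brushtip=(480,185,.01),mug=(381,112,.085))
P={k:onz(c,Z(*v[:2]),v[2]) for k,v in pts.items()}
for k,v in P.items(): print(k,np.round(v*1000,1))
for a,b in(("baseR_up","baseR_dn"),("postup","postdn"),("barU_R","barD_R"),("plateRU","plateRD")):
    d=P[a]-P[b];print(a,np.linalg.norm(d)*1000,np.degrees(np.arctan2(d[1],d[0])),(P[a]+P[b])/2)
a=(P["baseR_up"]+P["baseR_dn"])/2;b=(P["postup"]+P["postdn"])/2
d=b-a;print(d,np.degrees(np.arctan2(d[1],d[0])))
E
```

```text
baseR_up [ 594.9 -316.7    5. ]
baseR_dn [ 436.1 -268.3    5. ]
postup [ 623.4 -157.6   43. ]
postdn [ 501.4 -120.9   43. ]
barU_R [ 618.4 -216.4   64. ]
barD_R [ 467.5 -178.3   64. ]
barU_L [ 622.1 -202.7   64. ]
barD_L [ 471.2 -161.2   64. ]
plateRU [ 555.7 -296.2   30. ]
plateRD [ 480.9 -270.8   30. ]
gU [ 621.5 -130.6   65. ]
gD [516.1 -98.5  65. ]
jar [ 388.3 -176.5   57.5]
brushtip [ 682.1 -235.2   10. ]
mug [ 735.7 -133.4   85. ]
baseR_up 166.032748038547 -16.961604440836854 [ 0.51554217 -0.29249105  0.005     ]
postup 127.35508979259471 -16.723275873951124 [ 0.56243283 -0.13924163  0.043     ]
barU_R 155.66044987396188 -14.179920599724845 [ 0.54294942 -0.19736451  0.064     ]
plateRU 79.06876342165013 -18.761713155992975 [ 0.51829301 -0.28347848  0.03      ]
[0.04689066 0.15324942 0.038     ] 72.98714278639939
```

```bash
cat >> h.py <<'E'
D0=np.array([.5625,-.1392,0.]);YAW=np.radians(73.1)
def dockR(): return Rn.from_euler('z',YAW).as_matrix()
def toworld(p): return D0+dockR()@np.array(p)/1000
def todock(P): return dockR().T@(np.array(P)-D0)*1000
def tgt(tilt): # tool x=-dock x, y down, z=-dock y ; tilt deg: top leans to dock -x
    B=np.array([[-1,0,0],[0,0,-1],[0,-1,0]]).T.astype(float)
    B=np.column_stack([[-1,0,0],[0,0,-1],[0,-1,0]]).astype(float)
    return Rn.from_matrix(dockR()@Rn.from_euler('y',-tilt,degrees=True).as_matrix()@B)
def plan(pd,tilt,n,o=None):
    o=o or get_obs();R=Rn.from_euler('xyz',o["eef_rot"]);T=tgt(tilt)
    rv=(R.inv()*T).as_rotvec()/n; dp=(toworld(pd)-o["ee_pos"])/n*1000
    print("now dock",np.round(todock(o["ee_pos"]),1),"F",np.round(o["force"],1))
    for i in range(n):
        Ri=R*Rn.from_rotvec(rv*i); print(np.round(Ri.inv().apply(dp),1).tolist(),np.round(np.degrees(rv),2).tolist())
E
python3 - <<'E'
from h import *
c=camera("top")
Z=lambda x,y:(240+(x+.5)/3.158-.5,110+(y+.5)/3.158-.5)
for z in(.06,.16,.25): print(todock(onz(c,Z(233,259),z)), todock(onz(c,Z(303,205),z)))
print(np.linalg.det(tgt(0).as_matrix()))
plan([-90,0,330],0,8)
E
```

```text
[142.24203703 -10.10217521  60.        ] [ 96.36451575 -72.46834038  60.        ]
[147.8249347    2.03004676 160.        ] [105.42881176 -55.60348557 160.        ]
[152.84954261  12.94904654 250.        ] [113.58667818 -40.42511623 250.        ]
0.9999999999999993
now dock [-427.8  198.7  205.2] F [-0.2 -0.6 -0.1]
[-47.1, -15.6, -13.4] [0.0, -5.79, -0.0]
[-48.2, -15.6, -8.6] [0.0, -5.79, -0.0]
[-48.9, -15.6, -3.6] [0.0, -5.79, -0.0]
[-49.0, -15.6, 1.3] [0.0, -5.79, -0.0]
[-48.6, -15.6, 6.2] [0.0, -5.79, -0.0]
[-47.7, -15.6, 11.1] [0.0, -5.79, -0.0]
[-46.4, -15.6, 15.9] [0.0, -5.79, -0.0]
[-44.5, -15.6, 20.5] [0.0, -5.79, -0.0]
```

Call:
step_arm --pt "-47 -16 -13 0 -5.8 0" --pt "-48 -16 -9 0 -5.8 0" --pt "-49 -16 -4 0 -5.8 0" --pt "-49 -16 1 0 -5.8 0" --pt "-49 -16 6 0 -5.8 0" --pt "-48 -16 11 0 -5.8 0" --pt "-46 -16 16 0 -5.8 0" --pt "-45 -16 20 0 -5.8 0" --pt "0 0 0 0 0 0" --gripper -0.2

```text
time_s: 1.38
ee_pos: [0.537, -0.2217, 0.3339]
eef_rot: [-1.57, 0.0, -1.859]
force: [-0.2, 0.6, -0.1]
grip_width: 0.0377
```

```bash
python3 - <<'E'
from h import *
o=get_obs();c=camera("wrist");cv2.imwrite("pics/w1.png",c["pixels"][:,:,::-1])
print(o["time_s"],o["ee_pos"],o["eef_rot"],o["grip_width"],o["qpos"]); print(todock(o["ee_pos"]))
E
```

```text
1.375 [ 0.53704434 -0.22165364  0.3339324 ] [-1.56975410e+00  1.15342412e-04 -1.85933152e+00] 0.03769225425849641 [-4.54602440e-01  3.13070557e-01  1.21157964e+00  2.86331705e-04
  1.61593364e+00 -1.66054123e-01]
[-86.29277436   0.38686666 333.93240124]
```

View pics/w1.png

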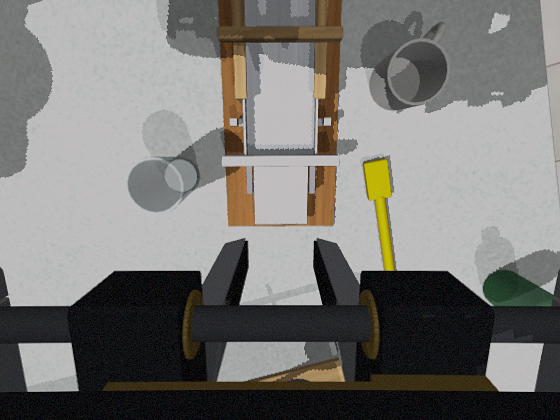

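The wrist view shows the dock upright in the image: posts at (234,122) and (326,122), the bar at row ~160, base end at row 226. The jar is at (165,180). I'll locate the edges more precisely.

```bash
python3 - <<'E'
import cv2
a=cv2.imread("pics/w1.png")[100:240,205:360]
cv2.imwrite("pics/w1z.png",cv2.resize(a,(664,600),interpolation=cv2.INTER_CUBIC))
E
```

```text
(no output)
```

View pics/w1z.png

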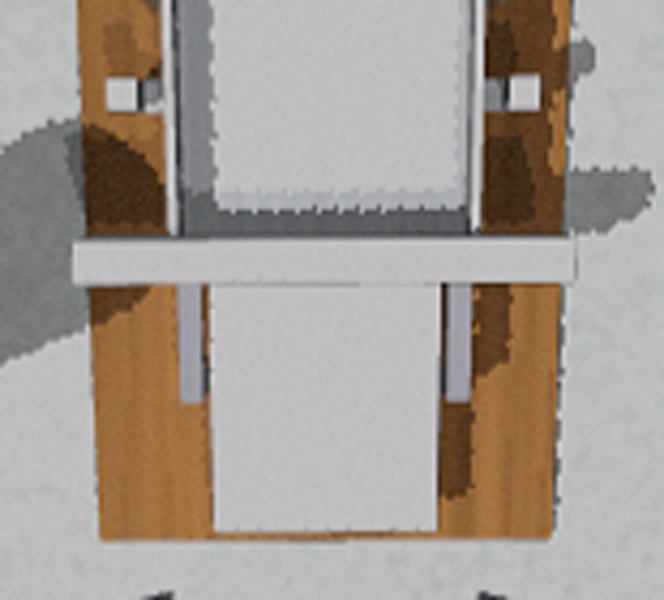

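```bash
python3 - <<'E'
from h import *
o=get_obs();c=camera("wrist")
Z=lambda x,y:(205+(x+.5)/4.286-.5,100+(y+.5)/4.286-.5)
pts=dict(baseL=(101,540,5),baseR=(552,540,5),postL=(122,94,43),postR=(525,92,43),barL=(74,283,64),barR=(574,281,64),barLt=(76,238,64),barRt=(572,236,64),plL=(215,531,30),plR=(436,531,30),runL=(192,403,34),runR=(459,403,34))
P={k:onz(c,Z(*v[:2]),v[2]/1000,o) for k,v in pts.items()}
for k,v in P.items(): print(k,np.round(v*1000,1),np.round(todock(v),1))
ks=list(P)
for a,b in zip(ks[::2],ks[1::2]):
    d=P[b]-P[a];print(a,np.round(np.linalg.norm(d)*1000,1),np.round(np.degrees(np.arctan2(d[0],-d[1])),2),np.degrees(np.arctan2(d[1],d[0])),(P[a]+P[b])/2)
E
```

```text
baseL [ 433.1 -269.     5. ] [-161.9   86.1    5. ]
baseR [ 595.1 -317.7    5. ] [-161.3  -83.     5. ]
postL [ 496.8 -121.6   43. ] [-2.3 68.  43. ]
postR [ 621.3 -158.4   43. ] [ -1.3 -61.8  43. ]
barL [ 466.3 -173.6   64. ] [-60.9  82.1  64. ]
barR [ 618.5 -218.7   64. ] [-59.8 -76.6  64. ]
barLt [ 471.5 -160.5   64. ] [-46.8  80.9  64. ]
barRt [ 621.3 -204.9   64. ] [-45.7 -75.4  64. ]
plL [ 479.  -272.1   30. ] [-151.5   41.3   30. ]
plR [ 554.3 -294.8   30. ] [-151.2  -37.4   30. ]
runL [ 485.9 -225.3   34. ] [-104.6   48.2   34. ]
runR [ 574.3 -251.8   34. ] [-104.3  -44.1   34. ]
baseL 169.1 73.28 -16.71529346357048 [ 0.51407054 -0.29336917  0.005     ]
postL 129.8 73.55 -16.448726270837568 [ 0.55904992 -0.14002254  0.043     ]
barL 158.7 73.51 -16.491971900632137 [ 0.54236121 -0.19616     0.064     ]
barLt 156.3 73.51 -16.492553864338827 [ 0.54641217 -0.18268466  0.064     ]
plL 78.7 73.28 -16.71551760010061 [ 0.51665805 -0.2834646   0.03      ]
runL 92.3 73.28 -16.71775904126412 [ 0.53014284 -0.23856072  0.034     ]
```

```bash
python3 - <<'E'
from h import *
n=toworld([-1.8,2.3,0]);print(n)
s=open('h.py').read().replace("D0=np.array([.5625,-.1392,0.]);YAW=np.radians(73.1)",f"D0=np.array([{n[0]:.4f},{n[1]:.4f},0.]);YAW=np.radians(73.4)")
open('h.py','w').write(s)
E
python3 - <<'E'
from h import *
plan([-95,0,60],8,5)
E
```

```text
[ 0.55977606 -0.14025365  0.        ]
now dock [-8.700e+01 -2.000e-01  3.329e+02] F [0.4 0.3 0.2]
[1.6, 54.6, 0.0] [0.01, -0.04, 1.6]
[3.1, 54.5, -0.0] [0.01, -0.04, 1.6]
[4.6, 54.4, -0.0] [0.01, -0.04, 1.6]
[6.2, 54.3, -0.0] [0.01, -0.04, 1.6]
[7.7, 54.1, -0.0] [0.01, -0.04, 1.6]
```

Call:
step_arm --pt "1.6 54.6 0 0 0 1.6" --pt "3.1 54.5 0 0 0 1.6" --pt "4.6 54.4 0 0 0 1.6" --pt "6.2 54.3 0 0 0 1.6" --pt "7.7 54 0 0 0 1.6" --pt "0 0 0 0 0 0" --pt "0 0 0 0 0 0"

```text
time_s: 2.35
ee_pos: [0.5335, -0.2323, 0.0628]
eef_rot: [-1.569, 0.139, -1.865]
force: [-0.5, -0.1, -0.6]
grip_width: 0.0374
```

```bash
python3 - <<'E'
from h import *
for n in("wrist","scene"):
    c=camera(n);cv2.imwrite(f"pics/{n}2.png",c["pixels"][:,:,::-1])
plan([-95,0,40],8,2);plan([-95,0,19],8,8)
print(get_obs()["grip_width"])
E
```

```text
now dock [-95.3  -1.4  63.2] F [0.7 0.7 0.3]
[1.4, 11.5, -0.8] [-0.12, -0.09, 0.04]
[1.4, 11.5, -0.7] [-0.12, -0.09, 0.04]
now dock [-95.3  -1.4  63.2] F [0.7 0.7 0.3]
[0.7, 5.5, -0.2] [-0.03, -0.02, 0.01]
[0.7, 5.5, -0.2] [-0.03, -0.02, 0.01]
[0.7, 5.5, -0.2] [-0.03, -0.02, 0.01]
[0.7, 5.5, -0.2] [-0.03, -0.02, 0.01]
[0.7, 5.5, -0.2] [-0.03, -0.02, 0.01]
[0.7, 5.5, -0.2] [-0.03, -0.02, 0.01]
[0.7, 5.5, -0.2] [-0.03, -0.02, 0.01]
[0.7, 5.5, -0.2] [-0.03, -0.02, 0.01]
0.03779381756935246
```

View pics/wrist2.png

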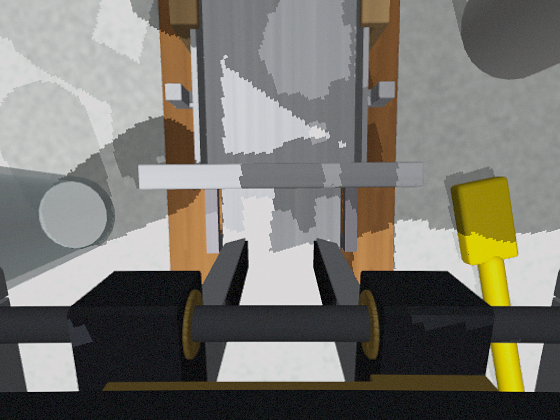

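View pics/scene2.png

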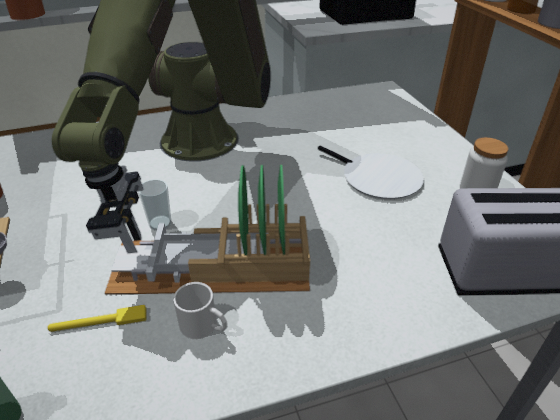

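The fingertips are centred over the plate (mid column ~281, same as bar and plate), with the bar ahead at row 175. The jar is clear to the left. Pressing now.

Call:
step_arm --pt "1.4 11 0 0 0 0" --pt "1.4 11 -1 0 0 0" --pt "0.8 6 0 0 0 0" --pt "0.8 6 0 0 0 0" --pt "0.5 4 0 0 0 0" --pt "0.4 3 0 0 0 0" --pt "0 0 0 0 0 0" --pt "0 0 0 0 0 0"

```text
time_s: 3.45
ee_pos: [0.532, -0.2306, 0.0195]
eef_rot: [-1.571, 0.14, -1.864]
force: [-4.5, 1.6, 7.3]
grip_width: 0.0377
```

```bash
python3 - <<'E'
from h import *
plan([-95,0,18.5],8,1)
E
```

```text
now dock [-94.5   0.8  19.5] F [-4.5  1.6  7.3]
[0.6, 0.9, 0.8] [-0.01, -0.19, -0.0]
```

Call:
step_arm --pt "-5 0.8 0 0 0 0" --pt "-7.9 1.1 0 0 0 0" --pt "-7.9 1.1 0 0 0 0" --pt "-7.9 1.1 0 0 0 0" --pt "-5 0.7 0 0 0 0" --pt "-5 0.7 0 0 0 0" --pt "0 0 0 0 0 0"

```text
time_s: 4.32
ee_pos: [0.5442, -0.1942, 0.02]
eef_rot: [-1.568, 0.138, -1.864]
force: [-1.5, -5.4, 6.9]
grip_width: 0.0374
```

```bash
python3 - <<'E'
from h import *
plan([-20,0,19],8,5)
o=get_obs();c=camera("wrist");cv2.imwrite("pics/w3.png",c["pixels"][:,:,::-1])
c=camera("scene");cv2.imwrite("pics/s3.png",cv2.resize(c["pixels"][170:350,40:330,::-1],(800,497)))
E
```

```text
now dock [-56.1  -0.5  20. ] F [-1.5 -5.4  6.9]
[-7.1, 1.2, -0.1] [-0.04, -0.03, 0.02]
[-7.1, 1.2, -0.1] [-0.04, -0.03, 0.02]
[-7.1, 1.2, -0.1] [-0.04, -0.03, 0.02]
[-7.1, 1.2, -0.1] [-0.04, -0.03, 0.02]
[-7.1, 1.2, -0.1] [-0.04, -0.03, 0.02]
```

View pics/w3.png

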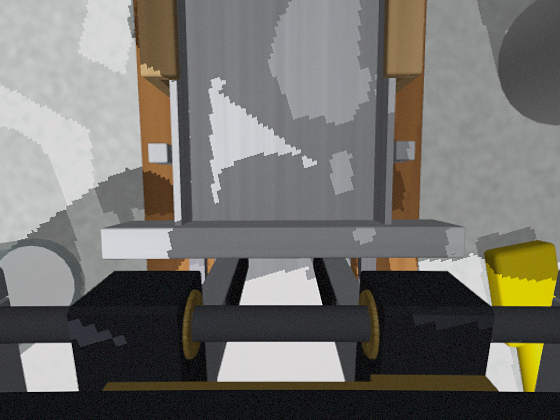

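View pics/s3.png

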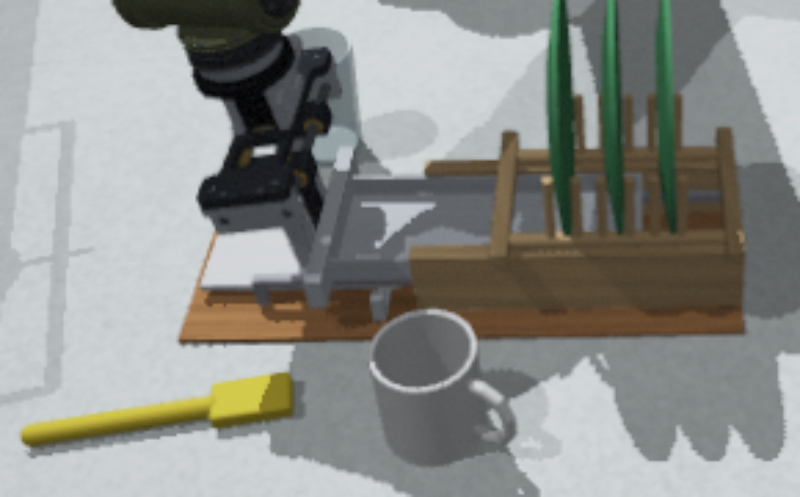

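```bash
python3 - <<'E'
from h import *
o=get_obs();c=camera("wrist")
print(o["ee_pos"],todock(o["ee_pos"]))
for uv,z in(((103,259),64),((463,258),64),((103,228),64),((463,228),64),((158,153),43),((404,151),43)): print(uv,todock(onz(c,uv,z/1000,o)))
E
```

```text
[ 0.54421763 -0.19423299  0.02000051] [-56.13689982  -0.47508701  20.00051406]
(103, 259) [-48.12432049  79.28998175  64.        ]
(463, 258) [-48.39754978 -80.40663346  64.        ]
(103, 228) [-34.27458371  78.56457387  64.        ]
(463, 228) [-34.95900753 -79.78898894  64.        ]
(158, 153) [ 0.09363875 60.93309107 43.        ]
(404, 151) [  0.61095181 -60.72566893  43.        ]
```

Call:
step_arm --pt "-5.9 1.1 0 0 0 0" --pt "-5.9 1.1 0 0 0 0" --pt "-5.9 1.1 0 0 0 0" --pt "-5.9 1 0 0 0 0" --pt "-5.9 1 0 0 0 0" --pt "-5.9 0.9 0 0 0 0" --pt "-5.9 0.8 0 0 0 0" --pt "0 0 0 0 0 0"

```text
time_s: 5.48
ee_pos: [0.5566, -0.1543, 0.0192]
eef_rot: [-1.567, 0.138, -1.863]
force: [-0.4, -5.4, 8.5]
grip_width: 0.0373
```

```bash
python3 - <<'E'
from h import *
plan([2,0,19],8,3)
E
```

```text
now dock [-14.3  -1.   19.2] F [-0.4 -5.4  8.5]
[-5.4, 0.8, -0.3] [-0.08, -0.06, 0.03]
[-5.4, 0.8, -0.3] [-0.08, -0.06, 0.03]
[-5.4, 0.8, -0.3] [-0.08, -0.06, 0.03]
```

Call:
step_arm --pt "-5.6 0.8 0 0 0 0" --pt "-5.6 0.8 0 0 0 0" --pt "-5.6 0.8 0 0 0 0" --pt "0 0 0 0 0 0" --pt "0 0 0 0 0 0"

```text
time_s: 6.1
ee_pos: [0.5615, -0.1381, 0.0191]
eef_rot: [-1.567, 0.138, -1.864]
force: [-1.3, -5.8, 9.4]
grip_width: 0.0376
```

```bash
python3 - <<'E'
from h import *
o=get_obs();c=camera("wrist");cv2.imwrite("pics/w4.png",c["pixels"][:,:,::-1])
plan([-10,0,19],8,3)
c=camera("scene");cv2.imwrite("pics/s4.png",cv2.resize(c["pixels"][170:350,40:330,::-1],(800,497)))
E
```

```text
now dock [ 2.6 -1.  19.1] F [-1.3 -5.2  9. ]
[4.2, -0.6, -0.3] [-0.08, -0.06, 0.02]
[4.2, -0.6, -0.3] [-0.08, -0.06, 0.02]
[4.2, -0.6, -0.3] [-0.08, -0.06, 0.02]
```

View pics/w4.png

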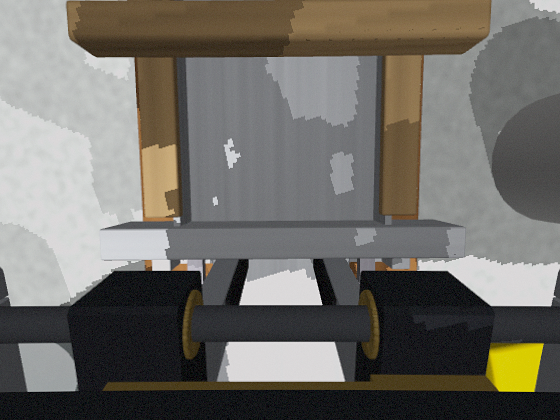

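View pics/s4.png

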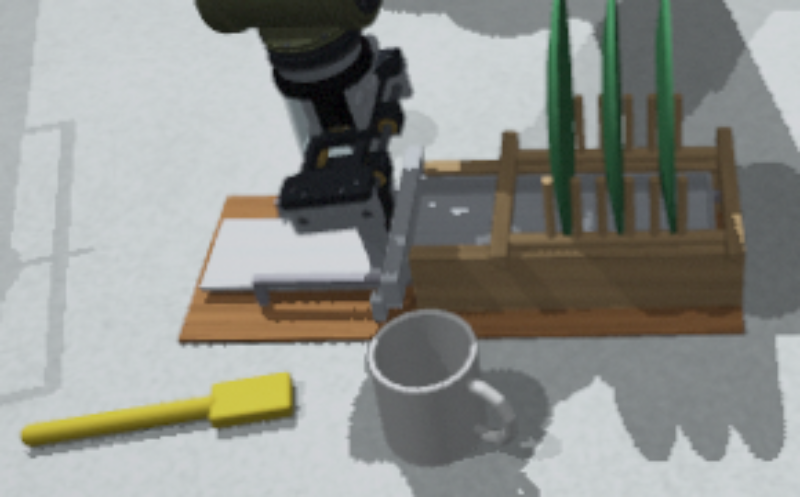

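The bar is now next to the guide ends (row ~218), and its face is at about +10.4 mm, past the posts. I'll back off while still pressing, then lift.

Call:
step_arm --pt "5 -0.7 0 0 0 0" --pt "6 -0.8 0 0 0 0" --pt "6 -0.8 0 0 0 0" --pt "3 -2.5 0 0 0 0" --pt "2 -5 0 0 0 0" --pt "1 -8 0 0 0 0" --pt "0 -15 0 0 0 0" --pt "0 -25 0 0 0 0" --pt "0 -40 0 0 0 0" --pt "0 -50 0 0 0 0" --pt "0 -50 0 0 0 0" --pt "0 0 0 0 0 0"

```text
time_s: 7.7
ee_pos: [0.5469, -0.1862, 0.2152]
eef_rot: [-1.564, 0.138, -1.864]
force: [0.5, -0.3, -0.2]
grip_width: 0.0378
```

```bash
python3 - <<'E'
from h import *
o=get_obs();c=camera("wrist");cv2.imwrite("pics/w5.png",c["pixels"][:,:,::-1])
print(todock(o["ee_pos"]))
c=camera("scene");cv2.imwrite("pics/s5.png",cv2.resize(c["pixels"][170:350,40:330,::-1],(800,497)))
E
```

```text
[-47.6589501   -0.69727197 215.15037495]
```

View pics/w5.png

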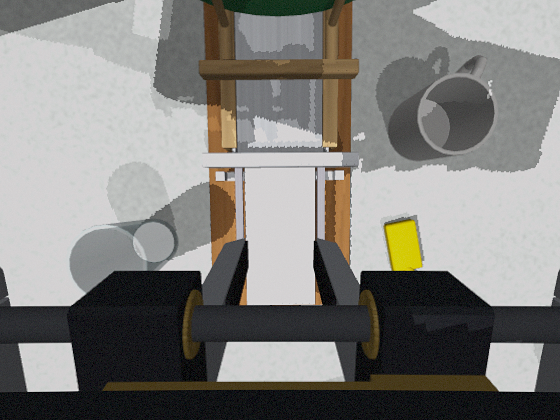

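View pics/s5.png

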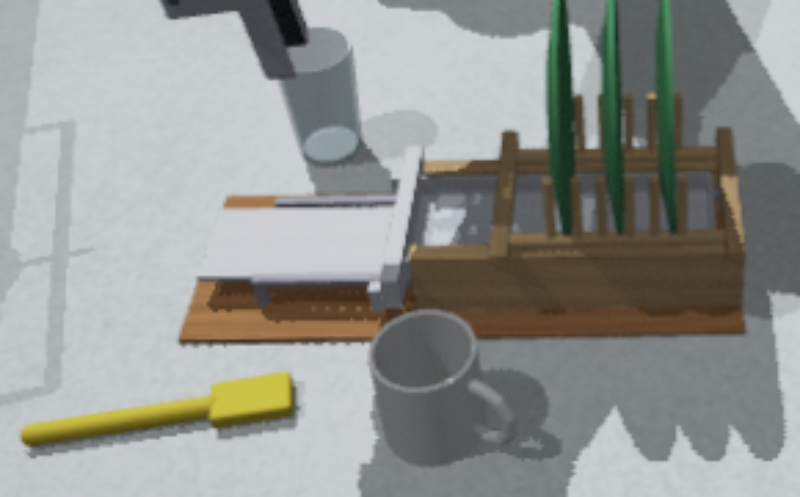

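```bash
python3 - <<'E'
from h import *
o=get_obs();c=camera("wrist")
for uv,z in(((203,166),64),((357,166),64),((222,176),43),((339,175),43),((222,176),31),((339,175),31)): print(uv,z,todock(onz(c,uv,z/1000,o)).round(1))
print(o["force"],o["time_s"],abs(o["joint_vel"]).max())
E
```

```text
(203, 166) 64 [11.4 79.7 64. ]
(357, 166) 64 [ 10.8 -75.8  64. ]
(222, 176) 43 [ 1.8 64.5 43. ]
(339, 175) 43 [  2.4 -61.5  43. ]
(222, 176) 31 [ 2.1 66.6 31. ]
(339, 175) 31 [  2.6 -63.6  31. ]
[-0.45799635  0.82031313 -1.70467329] 7.8 0.02717444615659757
```

```bash
python3 - <<'E'
from station import job
print(job.hand_in())
E
```

```text
the job is handed in; nothing more can be done
None
```

The tray is pushed home and locked, by my last measurements, and the job was handed in at about 7.8 s. Hand-in gives no verdict.

**What I did:** I set the gripper to about 38 mm and pressed the latch plate about 11–12 mm down with both fingertips while the bar was still about 58 mm short of the posts. I then slid the fingertips along the plate, pushing the bar past the posts. Still pressing, I backed off about 17 mm and lifted clear.

**Last checks:**
- **Tray:** its push face measured 9–11 mm past the middle of the posts, inside the 3–17 mm limit.
- **Latch plate:** in the scene view it is back at its starting height. Both posts stand visible behind the bar.
- **Other things:** the jar, mug, brush and plates look unmoved. The griddle was out of view in those close-ups, but the arm never went near it.
- **Robot:** the fingers are about 215 mm above the counter, and the force reading is about zero.

**Small disagreement:** the wrist view gave a post spacing of 126 mm when it should be 130 mm. The bar's length came out about 3% short in the same view, so I put this down to how precisely I could read the pixels. On spacing alone it could also have meant the posts were still down; I relied on the scene view to rule that out.

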